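# Run the lens carriage to the yellow stop

### The job

Bring the lens on the inspection rail to its measuring position: with the fingertips press down the red brake pad in the middle of the white carriage, keep it pressed, and gently push the carriage along the rail until it rests against the yellow stop, then let go so that the pad springs up and the brake holds it there. Never force the carriage along with its brake on, keep off the glass lens, and leave the other things on the table where they are; nothing is to be picked up.

Things in the scene. Friction and masses are not known exactly. Their poses are not given: they have to be found in the camera images.
- rail: dark steel inspection rail bolted to the table, 440 mm long (its y axis) and 40 mm wide (its x axis), top 42 mm above the table, white scale along it; origin on the table under its middle; it does not move
- carriage (a joint): position of the lens carriage along the rail in m, positive towards the rail's +y end, 0 at mid-rail. The white carriage is 80 mm long along the rail, 60 mm wide. With the pad up, its friction brake holds it against about 30 N; with the pad well down it slides against about 2 N
- carriage_mid (a point): centre of the carriage's white deck, 62 mm above the table; it moves with the carriage but not with the pad. Carriage end faces lie 40 mm from it along the rail. Two black upright ridges (46 mm wide across the rail, 7 mm thick) stand across the deck at 26 to 33 mm from it along the rail, on either side of the pad; their tops are 84 mm above the table. A fingertip between them can push on them
- pad_top (a point): centre of the top of the red brake pad in the middle of the carriage, 36 mm across the rail by 46 mm along it, between the two ridges; 72 mm above the table when up, moves with the pad and carriage
- brake_pad (a joint): how far the red pad is pressed down, in m: about 0 up (brake on), 0.008 fully down. It is sprung: the press needed grows from nothing to about 9 N over the first 3 to 4 mm, by which the brake lets go more and more and is then free; from there to fully down it grows to about 11 N. Pressed 4 to 7 mm is right; it springs up by itself when let go
- stop_yellow: yellow stop clamped over the rail, fixed, 60 mm wide, 16 mm thick along the rail, top 66 mm above the table; it may be at either end of the carriage's travel; origin on the table under its middle, on the rail's centre line. When the carriage rests against it carriage_mid is 48 mm from it horizontally
- stop_grey: grey stop, the same as the yellow one, at the other end of the travel; not used
- lens: glass lens, 64 mm across and 8 mm high, clamped in the blue cradle at the carriage's side away from the robot, its centre 80 mm from the rail's centre line (rail's +x); origin at its underside, 52 mm above the table; it rides with the carriage
- calliper: digital calliper lying flat, 200 x 62 x 14 mm, steel bar with black display; origin mid-length of the bar at its underside
- marker: black marker pen lying flat, 130 x 13 x 13 mm; origin at its underside, mid-length
- lens_blank: loose clear lens blank, disc 70 mm across, 10 mm thick, lying flat on the robot's side of the rail; origin at its underside
- job_tray: white open job tray, 130 x 150 x 35 mm; origin at its underside
- lens_stack: stack of four clear lens cases, 76 mm across, 44 mm high; origin at its underside
- spray: small bottle, 44 mm across, 100 mm high, blue cap, standing; origin at its underside

How it is judged:
By the outcome, as a careful person would: the job done as asked, in the order asked, and still so for the second after the job is handed in, with the robot touching nothing.
It also fails if it takes over 38 s, if anything falls off the work surface, if the arm or the gripper's body presses on something with over 40 N, if the wrist force passes 120 N, or if a joint passes its speed limit or range.

### The arm

A 6-joint arm with a two-finger parallel gripper is mounted at the origin on the work surface. World frame = base frame: x ahead of the robot, y to its left, z up, the work surface at z = 0. Lengths are in m, angles in rad, forces in N, time in s.
With the tool pointing down it reaches from about 0.35 to 0.975 m from the base axis. Payload 4.9 kg.
Tool frame: the origin (TCP) lies at the very end of the fingers, on their centre line; the grasp point (between the pads) lies 19 mm behind it (pinch_z is the distance from the TCP to the grasp point, in m); z points along the fingers, y is the line along which they close (so a half turn about z gives the same grasp; the last joint's range is limited). The gripper opens to 85 mm and grips with 20 to 120 N. Pads are 22 mm wide; open, the fingers measure 114 mm over their backs; the gripper's body (76 mm by 85 mm) begins 54 mm behind the grasp point. The pads swing forward as they close: fully open they stand 13 mm farther back than shut.
Start: joints at [-1.366, 0.053, 1.613, -0, 1.476, -0.119], TCP at [0.199, -0.593, 0.231] pointing down, gripper open.
Joint ranges: [-3.01, 3.01], [-1.01, 2.22], [0.06, 2.58], [-1.02, 4.17], [0.09, 2.62], [-3.14, 3.14]. Speed limits (rad/s): [2.57, 2.57, 3.14, 3.14, 3.14, 3.14].

### API

Orientations are given as a unit quaternion [w, x, y, z].
In Python, from plant import * gives the robot as it stands. The module is installed in compiled form; this text tells all that it offers.
- The arm moves only by the tool play_rows, never from a script. Its arguments are lists of equal length, an entry for each row: "linear": the shift along the world's x, y, z in m, a list of three; "turn": the turn about the world's z in degrees. A call has 1 to 8 rows; each row shifts and turns the commanded pose from where the row before left it; what a row does not reach is not made up. A row lasts 1/8 s, in which the tool goes at most 62.5 mm and 10.7 degrees, less where a joint would pass 70% of its speed; a pose out of reach is approached as far as the arm can. A call is refused whole if a number of a shift passes 0.0625 or a number of a turn 10.7, either way. A call with a gripper value outside its range is refused whole. "hand" is the finger opening in m, from 0 to 0.0854, set as the call begins (left out, the last holds). The fingers move at their own pace and stop on an object; the grip force is fixed at half the most. Time passes only in rows, so rows that do not move let the fingers close. It gives the time, the measured TCP pose, the force, the opening and the grip force at its end, in the units of the state.
- state(): the state, without advancing time (a new reading comes with each control period).
- grab_frame(name): name is "scene" or "top" or "wrist"; returns the picture (400x640x3 uint8, red, green, blue); there is no depth.
- camera_info(name): a dict with "camera_matrix" (3x3 intrinsics, pixels), "origin" and "attitude" of the camera in the world; the wrist camera has in their place "mount" (4x4, takes a point from camera to tool coordinates, whose origin is the TCP and whose axes are the flange's). Camera axes: x right, y down, z forward; pixel columns grow to the right and rows downward; lengths in m; the calibration is good to about 2 mm. The wrist camera is an equidistant fisheye: a pixel r from the principal point sees the ray r / f radians off the axis. A picture is of the moment at which its call begins: read the wrist's pose just before it. camera_info takes no time and is no camera call.
- job_done(): hands the job in; it is judged then, once.
Trained networks look in the newest picture that a camera, given by its name, has taken for a name from the list of things; names that differ only in an ending like _2 or _b are one class to them, and where a whole thing is asked for, a point or a joint stands for the part that bears it (a point fixed in the world has none). Each returns a list of dicts, best first, with "p" (0 to 1); they miss things now and then, are a little off and sometimes report something else, mostly with a low value. They report only what shows in the picture. A call takes as long as a camera call.
- trace(camera, thing): "region" (400x640 bool, what is visible of it) and "location" ([column, row] in pixels, amid what is visible of it).
The state is a dict: "time": time; "joint_pos": joint angles; "joint_vel": joint speeds; "joint_efforts": joint torques, N m; "tool_pos": TCP position; "tool_rot": TCP orientation; "contact_force": force on the tool from outside, world axes, zero at the start; "ft_torque": the same for the moment, N m; "gripper_width": opening from 0.0 (shut) to 1.0 (fully open); "grasp_force": force on a finger pad.
Only numpy, scipy, OpenCV 4.12 (cv2) and the standard library are available. Lean on these libraries where they do the work, as an engineer would, in place of code of your own. Each camera call takes 0.05 s, during which the arm holds its last target. There are 200 camera calls.

## Working session

There is one attempt and no reset: what is moved stays moved. The work goes in short steps, Python scripts to look and compute and a tool call to move; the robot and the scene stay as the last step left them, time stands still between calls to the robot, and variables do not carry over. Pictures are saved under pics/ and viewed, at most 10 in all, crops included, and the job is handed in when it is done.

Besides the shell and the picture viewer there is one more tool, called as name([rows], argument=value, ...), one row to a line, values as JSON. play_rows: Moves the arm, as the interface text tells. Its arguments: {"type":"object","properties":{"linear":{"type":"array","items":{"type":"array","items":{"type":"number"}}},"turn":{"type":"array","items":{"type":"number"}},"hand":{"type":"number"}},"required":["linear","turn"]}

```bash
mkdir -p pics
cat > h.py <<'E'
from plant import *
import numpy as np, cv2
from scipy.spatial.transform import Rotation as R
def rot(a):
    a=np.array(a,float)
    return a if a.shape==(3,3) else R.from_quat(a,scalar_first=True).as_matrix()
def px2w(cam,px,z):
    c=camera_info(cam);K=np.array(c["camera_matrix"])
    if cam=="wrist":
        s=state();T=np.array(c["mount"]);d=(np.array(px)-K[:2,2])/np.array([K[0,0],K[1,1]])
        t=np.linalg.norm(d);v=np.r_[d/t*np.sin(t),np.cos(t)]
        Rt=rot(s["tool_rot"]);o=Rt@T[:3,3]+s["tool_pos"];v=Rt@T[:3,:3]@v
    else:
        v=rot(c["attitude"])@np.linalg.inv(K)@np.r_[px,1];o=np.array(c["origin"])
    return o+v*(z-o[2])/v[2]
def save(cam,n):
    f=grab_frame(cam);cv2.imwrite(f"pics/{n}.png",f[:,:,::-1]);return f
E
python3 - <<'E'
from h import *
print(camera_info("top"),state()["tool_rot"],state()["time"])
save("top","top1");save("scene","sc1")
for cam in("top","scene"):
  for n,z in(("pad_top",.072),("carriage",.06),("stop_yellow",.066),("stop_grey",.066),("rail",.042),("lens",.06),("spray",.1),("lens_stack",.044),("lens_blank",.01)):
    for d in trace(cam,n)[:2]: print(cam,n,round(d["p"],2),d["location"],px2w(cam,d["location"],z).round(4))
print(state()["time"])
E
```

```text
{'camera_matrix': array([[447.88534241,   0.        , 316.98286336],
       [  0.        , 447.88534241, 193.15090787],
       [  0.        ,   0.        ,   1.        ]]), 'origin': array([0.49350812, 0.0132952 , 0.94482912]), 'attitude': array([ 0.03455889, -0.70022411,  0.71239962, -0.03128339])} [-1.04942236e-03  9.86922548e-01  1.61191749e-01 -5.60915765e-05] 0.0
top pad_top 0.89 [356.1, 236.4] [ 0.4895 -0.0578  0.072 ]
top carriage 0.92 [359.0, 220.8] [ 0.52   -0.0652  0.06  ]
top stop_yellow 0.85 [302.9, 227.8] [0.508  0.0454 0.066 ]
top stop_grey 0.68 [454.2, 249.4] [ 0.4611 -0.2483  0.066 ]
top stop_grey 0.41 [363.1, 232.4] [ 0.4971 -0.0721  0.066 ]
top rail 0.83 [361.8, 234.4] [ 0.4932 -0.0717  0.042 ]
top rail 0.2 [347.8, 110.5] [ 0.7477 -0.0496  0.042 ]
top lens 0.96 [360.2, 195.8] [ 0.5694 -0.0689  0.06  ]
top lens 0.15 [382.1, 150.9] [ 0.6588 -0.115   0.06  ]
top spray 0.59 [348.5, 112.4] [ 0.7276 -0.0468  0.1   ]
top lens_stack 0.79 [381.6, 150.9] [ 0.6618 -0.1163  0.044 ]
top lens_blank 0.69 [319.6, 277.8] [0.4057 0.0145 0.01  ]
scene pad_top 0.65 [256.9, 194.5] [ 0.4954 -0.0667  0.072 ]
scene pad_top 0.64 [311.9, 182.7] [0.5349 0.0323 0.072 ]
scene carriage 0.95 [270.6, 212.5] [ 0.538  -0.0653  0.06  ]
scene carriage 0.44 [256.9, 192.3] [ 0.4816 -0.06    0.06  ]
scene stop_yellow 0.71 [311.7, 180.6] [0.5262 0.0382 0.066 ]
scene stop_grey 0.62 [269.1, 211.3] [ 0.5381 -0.0679  0.066 ]
scene stop_grey 0.59 [159.4, 242.5] [ 0.4792 -0.254   0.066 ]
scene rail 0.92 [252.6, 220.1] [ 0.5202 -0.096   0.042 ]
scene lens 0.77 [279.6, 228.6] [ 0.5778 -0.072   0.06  ]
scene spray 0.95 [350.4, 298.5] [ 0.7681 -0.0702  0.1   ]
scene lens_stack 0.73 [283.2, 291.0] [ 0.6741 -0.1308  0.044 ]
scene lens_blank 0.7 [271.0, 168.5] [0.4043 0.0163 0.01  ]
scene lens_blank 0.68 [251.7, 221.1] [ 0.4992 -0.0905  0.01  ]
1.0
```

View pics/top1.png

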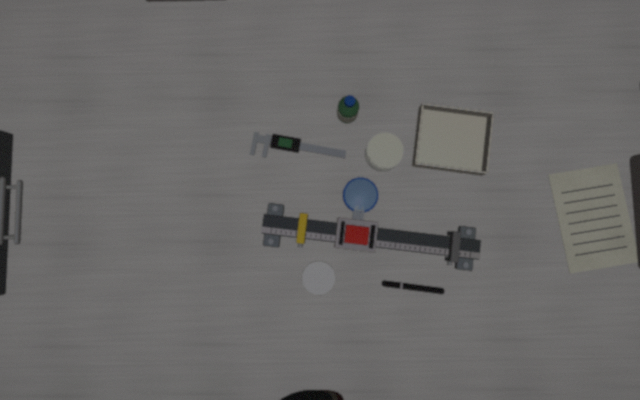

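View pics/sc1.png

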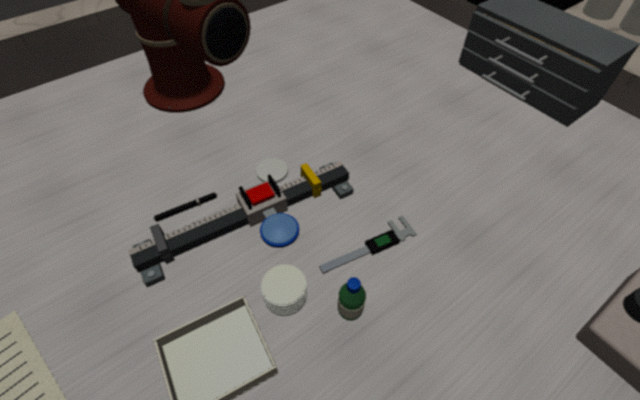

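Run:
```python
from h import *
for n in("rail","stop_yellow","stop_grey","pad_top"):
    d=trace("top",n)[0];ys,xs=np.nonzero(d["region"])
    z={"rail":.042,"pad_top":.072}.get(n,.066)
    P=np.array([px2w("top",(x,y),z)[:2] for x,y in zip(xs,ys)])
    r=cv2.minAreaRect(P.astype(np.float32)*1000);print(n,r,P.mean(0))
    v=np.linalg.svd(P-P.mean(0),full_matrices=False)[2][0];print(np.degrees(np.arctan2(-v[0],v[1])))
```

```text
Traceback (most recent call last):
  File "h.py", line 8, in px2w
    c=camera_info(cam);K=np.array(c["camera_matrix"])
ValueError: time passes only in moves, steps and waits
```

The top view shows the red pad at about (356,236), with a ridge on each side. The yellow stop is at (302,228), towards +y, and the grey stop is at (455,247). The rail tilts slightly, and the lens at (360,195) is on the far side from the robot. The scene view agrees.

```bash
python3 - <<'E'
s=open('h.py').read().replace("def px2w","from functools import lru_cache\nci=lru_cache(None)(camera_info)\nst=lru_cache(None)(lambda:state())\ndef px2w").replace("c=camera_info(cam)","c=ci(cam)").replace("s=state()","s=st()")
open('h.py','w').write(s)
E
python3 - <<'E'
from h import *
for n in("rail","stop_yellow","stop_grey","pad_top"):
    d=trace("top",n)[0];ys,xs=np.nonzero(d["region"])
    z={"rail":.042,"pad_top":.072}.get(n,.066)
    P=np.array([px2w("top",(x,y),z)[:2] for x,y in zip(xs,ys)])
    r=cv2.minAreaRect(P.astype(np.float32)*1000);print(n,r,P.mean(0))
    v=np.linalg.svd(P-P.mean(0),full_matrices=False)[2][0];print(np.degrees(np.arctan2(-v[0],v[1])))
s=state();print(s["time"],R.from_quat(s["tool_rot"],scalar_first=True).as_matrix().round(3))
E
```

```text
rail ((525.0187377929688, -92.98677062988281), (439.6833190917969, 159.13558959960938), 82.48503112792969) [ 0.5033268  -0.07891376]
-8.927602293357914
stop_yellow ((505.6219787597656, 48.751522064208984), (14.789645195007324, 62.858863830566406), 83.43881225585938) [0.50605202 0.04866897]
83.10376781921983
stop_grey ((464.1401062011719, -244.701904296875), (25.042102813720703, 63.71945571899414), 82.91162109375) [ 0.46558742 -0.24600512]
81.23922620485212
pad_top ((492.9812316894531, -57.521034240722656), (45.381492614746094, 35.91018295288086), 82.34284973144531) [ 0.49309374 -0.0576608 ]
173.12762077520765
1.25 [[ 0.948  0.318 -0.   ]
 [ 0.318 -0.948  0.   ]
 [-0.    -0.    -1.   ]]
```

play_rows([
  [0.018,0.033,-0.005],
  [0.018,0.033,-0.005],
  [0.018,0.033,-0.005],
  [0.018,0.033,-0.005],
  [0.018,0.033,-0.005],
  [0.018,0.033,-0.005],
  [0.018,0.033,-0.005],
  [0.018,0.033,-0.005],
], turn=[-1.6,-1.6,-1.6,-1.6,-1.6,-1.6,-1.6,-1.6], hand=0)

```text
time: 2.25
tool_pos: [0.3433, -0.3275, 0.1913]
tool_rot: [0.0, 0.999, 0.05, 0.0]
contact_force: [0.9, -0.4, -0.2]
gripper_width: -0.004
grasp_force: 0.0
```

play_rows([
  [0.018,0.033,-0.005],
  [0.018,0.033,-0.005],
  [0.018,0.033,-0.005],
  [0.018,0.033,-0.005],
  [0.018,0.033,-0.005],
  [0.018,0.033,-0.005],
  [0.018,0.033,-0.005],
  [0.018,0.033,-0.005],
], turn=[-1.6,-1.6,-1.6,-1.6,-1.6,-1.6,-1.6,-1.6])

```text
time: 3.25
tool_pos: [0.4875, -0.0634, 0.1514]
tool_rot: [0.0, 0.998, -0.062, 0.0]
contact_force: [0.2, -0.2, -0.4]
gripper_width: -0.002
grasp_force: 0.0
```

play_rows([
  [0.002,0.004,0],
  [0,0,0],
  [0,0,0],
], turn=[0,0,0])

```text
time: 3.62
tool_pos: [0.4887, -0.0613, 0.1516]
tool_rot: [0.0, 0.998, -0.062, 0.0]
contact_force: [0.1, -0.7, 0.4]
gripper_width: 0.001
grasp_force: 0.0
```

Run:
```python
from h import *
s=st();print(s["time"],s["tool_pos"],rot(s["tool_rot"]).round(3),s["contact_force"])
save("wrist","w1")
for n,z in(("pad_top",.072),("stop_yellow",.066),("stop_grey",.066)):
    for d in trace("wrist",n)[:1]:
        ys,xs=np.nonzero(d["region"])
        P=np.array([px2w("wrist",(x,y),z)[:2] for x,y in zip(xs,ys)])
        print(n,d["p"],d["location"],cv2.minAreaRect(P.astype(np.float32)*1000),P.mean(0))
```

```text
3.625 [ 0.48868512 -0.0613383   0.15156977] [[ 0.992 -0.124  0.   ]
 [-0.124 -0.992 -0.   ]
 [ 0.     0.    -1.   ]] [ 0.11812802 -0.73051549  0.43534367]
pad_top 0.83 [313.9, 199.4] ((495.0223388671875, -57.534088134765625), (45.70079040527344, 36.845428466796875), 82.6490707397461) [ 0.49518187 -0.05744548]
stop_yellow 0.88 [188.1, 191.8] ((510.1293640136719, 41.62763595581055), (30.43204116821289, 65.06233978271484), 80.74217224121094) [0.5111523  0.04315558]
stop_grey 0.79 [519.4, 196.4] ((472.7837829589844, -235.94198608398438), (44.37879180908203, 63.87929153442383), 81.4442367553711) [ 0.47225474 -0.23882087]
```

View pics/w1.png

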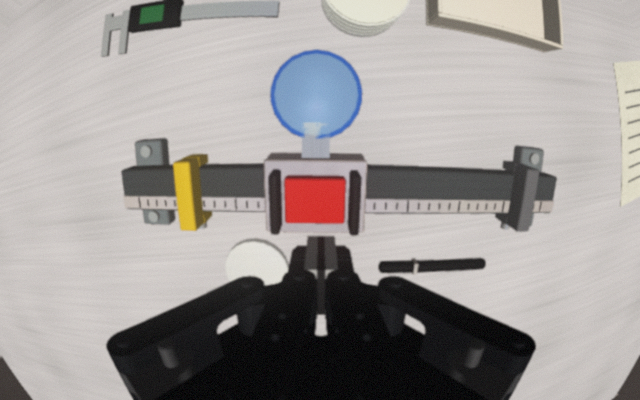

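The wrist view shows the pad at (314,200) between its ridges, with the yellow stop on the left at (188,195). The closed fingertips are just behind the pad. I'll centre over the pad and descend.

play_rows([
  [0.006,0.004,-0.01],
  [0,0,-0.02],
  [0,0,-0.02],
  [0,0,-0.016],
  [0,0,-0.005],
  [0,0,0],
], turn=[-0.3,0,0,0,0,0])

```text
time: 4.58
tool_pos: [0.4948, -0.0565, 0.0801]
tool_rot: [-0.0, 0.998, -0.064, -0.0]
contact_force: [0.5, -0.1, 0.3]
gripper_width: 0.002
grasp_force: 0.0
```

Run:
```python
from h import *
save("wrist","w2")
```

```text
(no output)
```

View pics/w2.png

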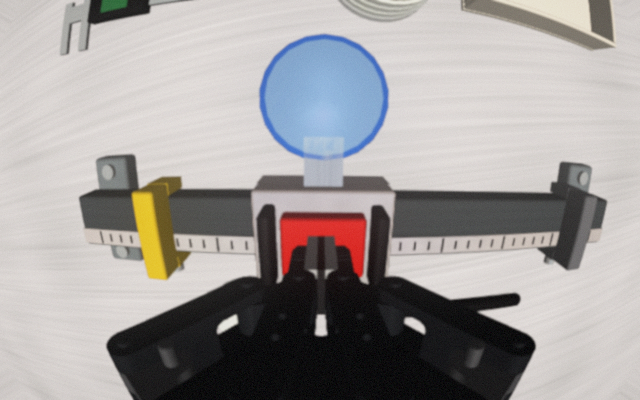

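The fingertips at (322,240) sit centrally over the pad (282–365), clear of both ridges. Now I'll press straight down.

play_rows([
  [0,0,-0.005],
  [0,0,-0.003],
  [0,0,-0.002],
  [0,0,-0.002],
  [0,0,-0.001],
  [0,0,0],
], turn=[0,0,0,0,0,0])

```text
time: 5.38
tool_pos: [0.4952, -0.0566, 0.0687]
tool_rot: [0.0, 0.998, -0.064, -0.0]
contact_force: [-4.5, 1.1, 9.1]
gripper_width: -0.004
grasp_force: 4.4
```

play_rows([
  [0,0,-0.001],
  [0,0,-0.0007],
  [0,0,0],
  [0,0,0],
], turn=[0,0,0,0])

```text
time: 5.88
tool_pos: [0.4952, -0.0566, 0.0672]
tool_rot: [0.0, 0.998, -0.064, -0.0]
contact_force: [-5.4, 1.5, 9.5]
gripper_width: -0.004
grasp_force: 4.9
```

play_rows([
  [0.0001,0.001,-0.0004],
  [0.0003,0.002,0],
  [0.0003,0.002,0],
  [0.0003,0.002,0],
  [0.0003,0.002,0],
  [0.0003,0.002,0],
  [0.0003,0.002,0],
  [0.0003,0.002,0],
], turn=[0,0,0,0,0,0,0,0])

```text
time: 6.88
tool_pos: [0.4972, -0.042, 0.0668]
tool_rot: [0.001, 0.998, -0.064, -0.0]
contact_force: [-5.1, -1.3, 10.4]
gripper_width: 0.005
grasp_force: 5.0
```

Run:
```python
from h import *
print(state()["contact_force"],state()["tool_pos"])
f=save("wrist","w3")
for cam,n,z in(("top","carriage",.062),("wrist","pad_top",.067),("wrist","stop_yellow",.066),("top","lens",.06)):
    if n=="carriage": grab_frame("top")
    for d in trace(cam,n)[:1]: print(n,d["location"],px2w(cam,d["location"],z))
```

```text
[-5.08158172 -1.29158726 10.35687762] [ 0.49724093 -0.0420205   0.06681284]
carriage [351.8, 190.8] [ 0.57948245 -0.05231513  0.062     ]
pad_top [323.4, 236.6] [ 0.50676838 -0.04410053  0.067     ]
stop_yellow [167.7, 235.8] [0.51583812 0.04089525 0.066     ]
lens [355.1, 192.0] [ 0.5771712  -0.05894855  0.06      ]
```

View pics/w3.png

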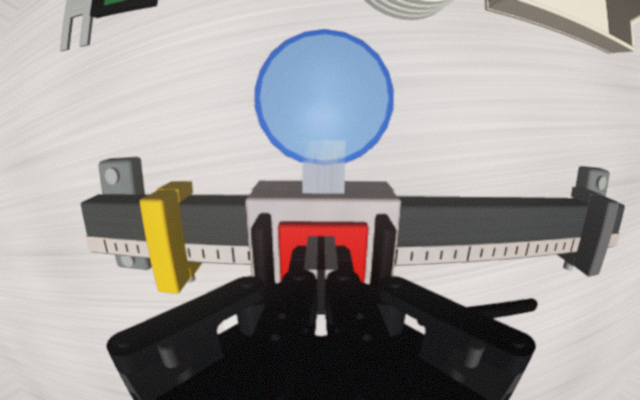

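The carriage rides along, with the pad and ridges still centred on the fingers at (321,240) and the brake free. I'll continue.

play_rows([
  [0.0004,0.003,0],
  [0.0004,0.003,0],
  [0.0004,0.003,0],
  [0.0004,0.003,0],
  [0.0004,0.003,0],
  [0.0004,0.003,0],
  [0.0004,0.003,0],
  [0.0004,0.003,0],
], turn=[0,0,0,0,0,0,0,0])

```text
time: 8.18
tool_pos: [0.5005, -0.0179, 0.0668]
tool_rot: [0.001, 0.998, -0.064, -0.0]
contact_force: [-5.1, -0.8, 10.3]
gripper_width: -0.002
grasp_force: 5.0
```

play_rows([
  [0.0003,0.002,0],
  [0.0003,0.002,0],
  [0.0003,0.002,0],
  [0.0003,0.002,0],
  [0.0003,0.002,0],
  [0.0003,0.002,0],
], turn=[0,0,0,0,0,0])

```text
time: 8.93
tool_pos: [0.5022, -0.0059, 0.0667]
tool_rot: [0.001, 0.998, -0.064, -0.0]
contact_force: [-5.8, -1.1, 10.2]
gripper_width: 0.0
grasp_force: 5.0
```

play_rows([
  [0.0002,0.0015,0],
  [0.0002,0.0015,0],
  [0.0001,0.001,0],
  [0.0001,0.001,0],
  [0.0001,0.001,0],
  [0.0001,0.001,0],
], turn=[0,0,0,0,0,0])

```text
time: 9.68
tool_pos: [0.5031, 0.0011, 0.0668]
tool_rot: [0.001, 0.998, -0.064, -0.0]
contact_force: [-5.5, -0.3, 10.1]
gripper_width: -0.003
grasp_force: 5.0
```

Run:
```python
from h import *
f=save("wrist","w4"); cv2.imwrite("pics/w4c.png",cv2.resize(f[140:320,60:420,::-1],None,fx=2,fy=2))
```

```text
(no output)
```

View pics/w4c.png

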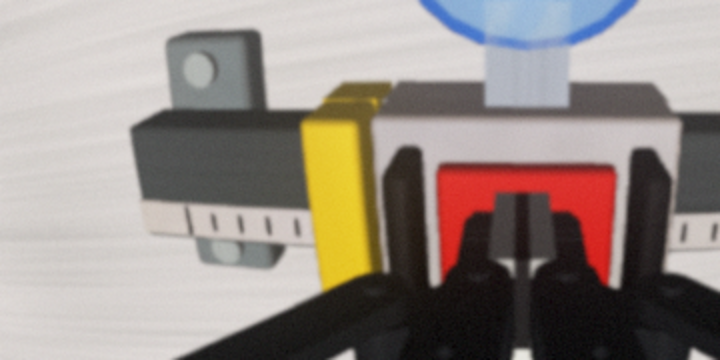

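The carriage's end face is within a millimetre or two of the yellow stop (crop column ~378), so I'll creep on until the force rises.

play_rows([
  [0.0001,0.001,0],
  [0.0001,0.001,0],
  [0.0001,0.0005,0],
  [0,0,0],
], turn=[0,0,0,0])

```text
time: 10.22
tool_pos: [0.5034, 0.003, 0.0668]
tool_rot: [0.001, 0.998, -0.064, -0.0]
contact_force: [-5.2, -2.8, 9.9]
gripper_width: 0.006
grasp_force: 5.0
```

play_rows([
  [0.0001,0.001,0],
  [0.0001,0.001,0],
  [0,0,0],
], turn=[0,0,0])

```text
time: 10.6
tool_pos: [0.504, 0.004, 0.0671]
tool_rot: [0.002, 0.998, -0.064, 0.0]
contact_force: [-4.6, -6.5, 9.3]
gripper_width: -0.0
grasp_force: 4.9
```

It is against the stop, with the force along the rail up to 6.5 N. Now I'll lift straight up.

play_rows([
  [0,0,-0.0002],
  [0,0,0.002],
  [0,0,0.003],
  [0,0,0.004],
  [0,0,0.01],
  [0,0,0.025],
  [0,0,0.03],
  [0,0,0.02],
], turn=[0,0,0,0,0,0,0,0])

```text
time: 11.6
tool_pos: [0.5037, 0.0062, 0.1608]
tool_rot: [-0.0, 0.998, -0.064, 0.001]
contact_force: [-0.4, -0.1, -0.6]
gripper_width: 0.006
grasp_force: 0.0
```

play_rows([
  [0,-0.01,0.01],
  [0,0,0],
], turn=[0,0])

```text
time: 11.85
tool_pos: [0.5036, -0.0046, 0.1695]
tool_rot: [0.0, 0.998, -0.065, 0.001]
contact_force: [-0.7, -0.8, 0.0]
gripper_width: -0.0
grasp_force: 0.0
```

Run:
```python
from h import *
f=save("wrist","w5"); cv2.imwrite("pics/w5c.png",cv2.resize(f[100:300,140:500,::-1],None,fx=2,fy=2))
grab_frame("top")
for cam,n,z in(("wrist","pad_top",.072),("wrist","stop_yellow",.066),("top","pad_top",.072),("top","stop_yellow",.066)):
    for d in trace(cam,n)[:1]: print(cam,n,d["location"],px2w(cam,d["location"],z))
print(state()["contact_force"],state()["time"])
```

```text
wrist pad_top [311.9, 201.8] [0.50213549 0.00332921 0.072     ]
wrist stop_yellow [254.2, 197.4] [0.51026428 0.0510567  0.066     ]
[ 0.09390951  0.17072884 -0.41537505] 12.15
```

View pics/w5c.png

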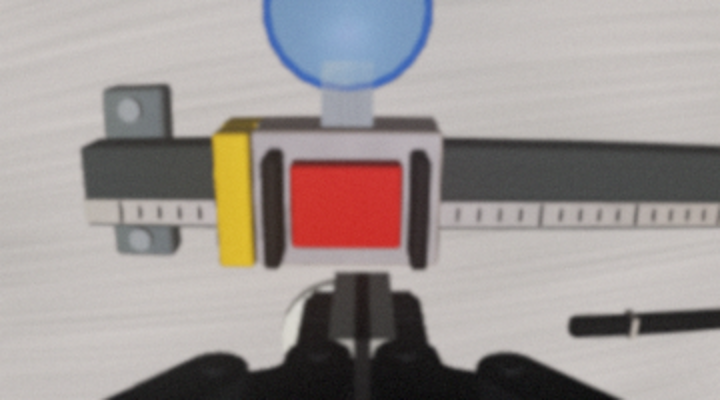

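The picture shows the carriage flush against the yellow stop (crop column ~254) with the pad up. The measured distance from pad to stop is 48 mm, and the arm is clear.

```bash
python3 -c "
from plant import *
print(job_done())"
```

```text
the job is handed in; nothing more can be done
None
```

The job is handed in: the carriage rests against the yellow stop with the pad up and its brake on, the robot is touching nothing, and the arm time was about 12 s.

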